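Start the crank bolt in the pedal jig

TASK

Lift away the battery that stands in the way of the crank on the mint-green backplate and set it down in the round steel parts dish. Then, leaving the other things where they are, take the upright black grip of the crank bolt and turn the bolt backward (anticlockwise seen from above) until it drops into its thread, and from there turn it forward (clockwise) one full turn. Finish while still holding the crank grip in the fingers, with the bolt kept at that one turn.

Things in the scene. Friction and masses are not known exactly. Their poses are not given: they have to be found in the camera images.
- battery_center (a point): centre of the loose silver battery, 17.5 (its x) x 26.5 (its y) x 48.5 (z) mm, 30 to 60 g, standing upright on the backplate (whose top is 22 mm above the table) beside the bolt, on the robot's side. Its wide faces look at and away from the bolt; its narrow faces (26.5 mm apart, along its y) are free to grip
- dish_floor (a point): centre of the inner floor, 7 mm above the table, of the fixed round stainless parts dish: 108 mm across at the foot, 120 mm at the rim, wall 3 mm, rim 22 mm above the mat. Left or right of the jig
- boss_axis (a point): fixed point on the upright turning axis of the bolt, at the top of the steel threaded boss (48 mm across, 40 mm above the table) in the middle of the jig: an aluminium block 160 x 140 mm carrying the mint-green backplate and a steel nut plate
- grip_center (a point): centre of the bolt's upright black round grip, 16 mm across, 36 tall, 45 mm from the turning axis, at the end of a flat level crank arm (top of arm and hub 28 mm below this point). The grip spins freely on its pin and floats, lightly sprung, 9 mm down and 15 mm up, so fingers holding it can go round on a level circle of 45 mm without turning while the bolt rises and sinks
- bolt_turn (a joint): turn of the crank bolt, rad; grows forward, clockwise from above, which screws it in. At 0 the crank arm points away from the robot (give or take 0.4 rad, as the jig is turned); starts between -0.5 and 0.5. Resistance about 1 N at the grip
- bolt_lift (a joint): height of the bolt, m; 0 when just dropped into its thread, lead 6 mm a turn. At the start it rides on the thread's end, 3 to 5.2 mm up; turned backward it climbs to 6 mm, then falls 6 mm at once, at an unmarked place 1.0 to 2.8 rad back from the start (turned on, it climbs again). Screwed in from the drop it sinks 6 mm a turn: -6 mm at one turn. Stop at -9 mm
- enclosure: bare aluminium pedal case 60 x 112 x 31 mm lying on the mat on the other side of the jig from the dish; origin at the centre of its underside; not to be disturbed
- footswitch: small footswitch, 18 mm across and 36 mm tall, standing on the mat; origin at its foot
- jar: small jar of parts, 48 mm across and 60 mm tall, standing on the mat; origin at its foot

How it is judged:
On the way, in this order (a step that is already met when the one before it is completed fails the run):
1. the battery is brought down into the dish while held (horizontal distance between battery_center and dish_floor below 0.05 m and height (world z) of battery_center below 0.055 m and contact force between the fingers and battery above 0.2 N), for 0.02 s.
2. the battery is let go in the dish (horizontal distance between battery_center and dish_floor below 0.05 m and height (world z) of battery_center below 0.055 m and contact force between the fingers and battery below 0.05 N), for 0.2 s.
3. the bolt is turned backward and rides up to the thread's end (value of joint bolt_lift above 0.0054 m), for 0.02 s.
4. the bolt drops into its thread (value of joint bolt_lift below 0.001 m), for 0.05 s.
5. the bolt is screwed forward one turn (value of joint bolt_lift between -0.0072 and -0.0048 m), for 0.1 s.
At the end, for the whole second after the job is handed in: bolt screwed in one turn from the drop (6 mm, between 4.8 and 7.2), not turning, the fingers still holding the crank grip (over 0.5 N), and the battery at rest in the dish (centre within 50 mm of the dish centre, lower than 55 mm above the table) (all of step 5 and velocity of joint bolt_turn between -0.2 and 0.2 rad/s and contact force between the fingers and grip above 0.5 N and horizontal distance between battery_center and dish_floor below 0.05 m and height (world z) of battery_center below 0.055 m and linear speed of battery below 0.05 m/s); the arm keeps its last pose, push and grip.
It fails at once if a bystander (case, footswitch or jar) is pushed more than 40 mm (distance of any of enclosure, footswitch, jar from where it was at the start of the episode above 0.04 m).
It also fails if it takes over 72 s, if anything falls off the work surface, if the arm or the gripper's body presses on something with over 40 N, if the wrist force passes 120 N, or if a joint passes its speed limit or range.

ROBOT

A 6-joint arm with a two-finger parallel gripper is mounted at the origin on the work surface. World frame = base frame: x ahead of the robot, y to its left, z up, the work surface at z = 0. Lengths are in m, angles in rad, forces in N, time in s.
With the tool pointing down it reaches from about 0.375 to 0.975 m from the base axis. Payload 3.8 kg.
Tool frame: the origin (TCP) lies at the very end of the fingers, on their centre line; the grasp point (between the pads) lies 19 mm behind it (bot.pinch_z is the distance from the TCP to the grasp point, in m); x points along the fingers, y is the direction in which the jaws open and shut, and the axes are right-handed (so a half turn about x gives the same grasp; the last joint's range is limited). The gripper opens to 85 mm and grips with 20 to 120 N. Pads are 22 mm wide; open, the fingers measure 114 mm over their backs; the gripper's body (76 mm by 85 mm) begins 54 mm behind the grasp point. The pads swing forward as they close: fully open they stand 13 mm farther back than shut.
Start: joints at [1.072, 0.264, 1.604, -0, 1.274, -0.037], TCP at [0.301, 0.604, 0.193] pointing down, gripper open.
Joint ranges: [-2.63, 2.63], [-0.94, 2.18], [0.31, 2.57], [-1.31, 4.45], [0, 2.66], [-2.55, 2.55]. Speed limits (rad/s): [2.57, 2.57, 3.14, 3.14, 3.14, 3.14].

INTERFACE

Orientations are given as a rotation vector (axis times angle).
In Python, from workcell import monitor, imaging, finish_job, bot gives the robot as it stands.
- The arm moves only by the tool jog_arm, never from a script. Its argument "rows" is a list of rows, each a list of 7 numbers: the shift along the tool's x, y, z in m, then the turn, a rotation vector about the tool's x, y, z in rad, then the opening in per cent of the stroke, from 0 (shut) to 100 (fully open). A call has 1 to 20 rows; each row is the pose to reach, as a shift and turn from the pose measured when the call began, along the tool's axes at that moment; what a row does not reach only later rows make up. A row lasts 1/10 s, in which the tool goes at most 50 mm and 8.59 degrees, less where a joint would pass 70% of its speed; a pose out of reach is approached as far as the arm can. A call with a gripper value outside its range is refused whole. The fingers move at their own pace and stop on an object; "force" is the grip in N (left out, the last holds). Time passes only in rows, so rows that repeat a pose let the fingers close. It gives the time, the measured TCP pose, the force and the opening at its end, in the units of the state.
- monitor.read_state(): the state, without advancing time (a new reading comes with each control period).
- imaging.read_camera(name): name is "side" or "top" or "wrist"; returns the picture (400x640x3 uint8, blue, green, red); there is no depth.
- imaging.camera_params(name): a dict with "fx", "fy", "cx", "cy" (pixels), "T" (4x4, takes a point from camera to world coordinates); the wrist camera has in their place "T_tool_cam" (4x4, takes a point from camera to tool coordinates, whose origin is the TCP and whose axes are the tool frame's). Camera axes: x right, y down, z forward; pixel columns grow to the right and rows downward; lengths in m; the calibration is good to about 2 mm. The wrist camera is an equidistant fisheye: a pixel r from the principal point sees the ray r / f radians off the axis. A picture is of the moment at which its call begins: read the wrist's pose just before it. camera_params takes no time and is no camera call.
- finish_job(): hands the job in, once; it reports no verdict.
The state is a dict: "time": time; "q": joint angles; "joint_vel": joint speeds; "joint_torque": joint torques, N m; "tool_pos": TCP position; "tcp_rot": TCP orientation; "wrist_force": force on the tool from outside, world axes, zero at the start; "torque": the same for the moment, N m; "width": opening from 0.0 (shut) to 1.0 (fully open).
Only numpy, scipy, OpenCV 4.12 (cv2) and the standard library are available. Lean on these libraries where they do the work, as an engineer would, in place of code of your own. Each camera call takes 0.05 s, during which the arm holds its last target. There are 200 camera calls.

## Working session

There is one attempt and no reset: what is moved stays moved. The work goes in short steps, Python scripts to look and compute and a tool call to move; the robot and the scene stay as the last step left them, time stands still between calls to the robot, and variables do not carry over. Pictures are saved under pics/ and viewed, about 8 in all and at most 12, crops included, and the job is handed in when it is done.

Besides the shell and the picture viewer there is one more tool, called after "Emit:" by a JSON object that holds its "op" and its "data". jog_arm: Moves the arm, as the interface text tells. Its arguments: {"type":"object","properties":{"rows":{"type":"array","items":{"type":"array","items":{"type":"number"}}},"force":{"type":"number"}},"required":["rows"]}

```bash
mkdir -p pics; ls; python3 - <<'E'
from workcell import monitor, imaging, bot
import cv2, numpy as np
s=monitor.read_state()
print(s)
for n in ("top","side","wrist"):
    cv2.imwrite(f"pics/{n}0.png",imaging.read_camera(n)); p=imaging.camera_params(n); print(n,{k:(np.round(v,4).tolist()) for k,v in p.items()})
print(bot.pinch_z)
E
```

```text
pics
{'time': 0.0, 'q': array([ 1.07212011e+00,  2.64746637e-01,  1.60534869e+00,  4.00311968e-06,
        1.27370020e+00, -3.68935345e-02]), 'joint_vel': array([-0.00018458,  0.0001314 ,  0.00019574, -0.00129245,  0.00086658,
       -0.00024462]), 'joint_torque': array([ 2.94897793e-03, -5.15115809e+01, -3.67313218e+01, -1.44057440e-04,
        1.31374178e-02,  8.64453682e-06]), 'tool_pos': array([0.3003554 , 0.60359739, 0.19178018]), 'tcp_rot': array([ 0.36044898,  1.54088537, -0.363809  ]), 'wrist_force': array([ 0.23171817, -0.59626415,  0.30646513]), 'torque': array([-0.00251892, -0.02373681,  0.01656407]), 'width': 1.0029089947403702}
top {'fx': 499.6059, 'fy': 499.6059, 'cx': 316.6348, 'cy': 201.3782, 'T': [[-0.0067, -0.9887, 0.1496, 0.4127], [-1.0, 0.0057, -0.0074, 0.0157], [0.0064, -0.1496, -0.9887, 1.1084], [0.0, 0.0, 0.0, 1.0]]}
side {'fx': 361.1266, 'fy': 361.1266, 'cx': 318.8161, 'cy': 197.8324, 'T': [[-0.8978, -0.2203, 0.3815, 0.2879], [-0.4401, 0.4842, -0.7562, 0.4932], [-0.0181, -0.8468, -0.5316, 0.4302], [0.0, 0.0, 0.0, 1.0]]}
wrist {'fx': 309.7069, 'fy': 309.7069, 'cx': 318.4754, 'cy': 198.2259, 'T_tool_cam': [[-0.001, -0.2586, 0.966, -0.181], [1.0, -0.0007, 0.0009, 0.0002], [0.0005, 0.966, 0.2586, -0.0661], [0.0, 0.0, 0.0, 1.0]]}
0.0187
```

View pics/top0.png

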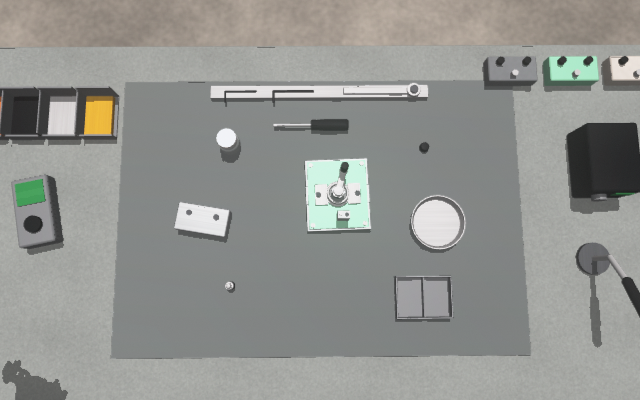

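View pics/side0.png

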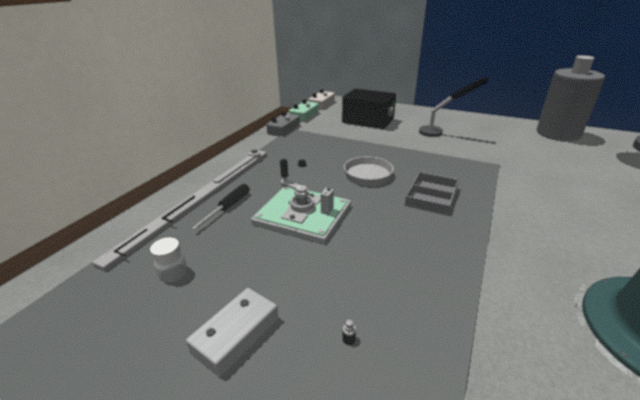

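The top view shows the jig at (337,195), the battery at (344,215), the grip at (344,167), the dish at (438,222), the case at (203,220), the footswitch at (229,286) and the jar at (227,140). The side view agrees. Next I'll zoom in on the jig.

```bash
python3 - <<'E'
import cv2, numpy as np
a=cv2.imread("pics/top0.png")[150:245,295:385]; b=cv2.imread("pics/side0.png")[145:245,245:355]
a=cv2.resize(a,(400,422),interpolation=cv2.INTER_CUBIC); b=cv2.resize(b,(400,364),interpolation=cv2.INTER_CUBIC)
c=np.zeros((422,800,3),np.uint8); c[:,:400]=a; c[:364,400:]=b
cv2.imwrite("pics/zoom0.png",c)
E
cat > h.py <<'E'
from workcell import monitor, imaging, bot
import cv2, numpy as np
from scipy.spatial.transform import Rotation as R
def ray(n,u,v):
    p=imaging.camera_params(n); T=np.array(p["T"])
    return T[:3,3], T[:3,:3]@np.array([(u-p["cx"])/p["fx"],(v-p["cy"])/p["fy"],1])
def atz(n,u,v,z):
    o,d=ray(n,u,v); return o+d*(z-o[2])/d[2]
E
python3 - <<'E'
from h import *
# jig mint corners, dish rim ellipse centre
img=cv2.imread("pics/top0.png").astype(int)
g=((img[...,1]-img[...,2])>25)&(img[...,1]>120)
m=np.zeros(g.shape,np.uint8); m[150:245,295:385]=g[150:245,295:385]
pts=cv2.findNonZero(m); r=cv2.minAreaRect(pts); bx=cv2.boxPoints(r); print(r)
W=np.array([atz("top",u,v,.022)[:2] for u,v in bx]); print(W.round(4), W.mean(0))
for u,v in ((438,222.5),): print("dish",atz("top",u,v,.022))
print("dish l/r",atz("top",410.5,222.5,.022),atz("top",465.5,222.5,.022))
E
```

```text
((337.3290710449219, 194.22686767578125), (66.98644256591797, 59.392513275146484), 87.70938873291016)
[[ 0.6659  0.03  ]
 [ 0.6706 -0.1022]
 [ 0.5208 -0.1049]
 [ 0.5164  0.0247]] [ 0.59343066 -0.03809277]
dish [ 0.5287049 -0.2576496  0.022    ]
dish l/r [ 0.52906845 -0.19738789  0.022     ] [ 0.52834109 -0.31795418  0.022     ]
```

View pics/zoom0.png

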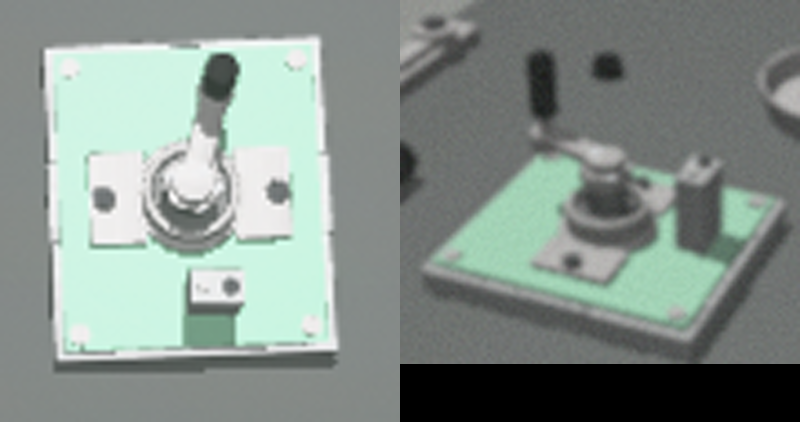

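The zoom shows the battery's top face centred at (217,287), the dark grip at (220,76) and the boss ring at (192,192). In the side crop the grip is at (541,84). All are zoom pixels.

```bash
python3 - <<'E'
from h import *
def Z(x,y): return 295+x/4.444,150+y/4.444
def S(x,y): return 245+(x-400)/3.636,145+y/3.636
def tri(a,b):
    (o1,d1),(o2,d2)=a,b
    t=np.linalg.lstsq(np.c_[d1,-d2],o2-o1,rcond=None)[0]; p,q=o1+t[0]*d1,o2+t[1]*d2
    return ((p+q)/2).round(4), np.linalg.norm(p-q).round(4)
print("batt top",[atz("top",*Z(x,y),.0705).round(4) for x,y in((217,287),(190,268),(243,268),(190,304),(243,304))])
print("batt top side",atz("side",*S(699,163),.0705))
print("batt tri",tri(ray("top",*Z(217,287)),ray("side",*S(699,163))))
print("grip tri",tri(ray("top",*Z(220,76)),ray("side",*S(541,84))))
print("grip toptri",tri(ray("top",*Z(223,68)),ray("side",*S(541,56))))
print("boss",atz("top",*Z(192,192),.04), atz("side",*S(605,207),.04))
c=[atz("top",*Z(*p),.022)[:2] for p in((45,48),(319,38),(338,352),(58,357))]
c=np.array(c);print(c.round(4),c.mean(0))
s=monitor.read_state(); print(R.from_rotvec(s["tcp_rot"]).as_matrix().round(3))
E
```

```text
batt top [array([ 0.5414, -0.0487,  0.0705]), array([ 0.5505, -0.0361,  0.0705]), array([ 0.5503, -0.0611,  0.0705]), array([ 0.5334, -0.0359,  0.0705]), array([ 0.5332, -0.0608,  0.0705])]
batt top side [ 0.54393195 -0.05143878  0.0705    ]
batt tri (array([ 0.5417, -0.0483,  0.0727]), np.float64(0.0013))
grip tri (array([ 0.6374, -0.0494,  0.0989]), np.float64(0.0017))
grip toptri (array([ 0.6369, -0.05  ,  0.1158]), np.float64(0.0007))
boss [ 0.59192448 -0.03910026  0.04      ] [ 0.5928036 -0.0335477  0.04     ]
[[ 0.6685  0.0327]
 [ 0.6729 -0.1048]
 [ 0.5149 -0.1107]
 [ 0.5133  0.0268]] [ 0.59238849 -0.03900148]
[[-0.001  0.446  0.895]
 [-0.002  0.895 -0.446]
 [-1.    -0.002 -0.   ]]
```

```bash
cat >> h.py <<'E'
def rel(p,yaw):
    """shift/turn in tool axes to TCP position p, tool down, tool y at angle pi/2+yaw"""
    s=monitor.read_state(); Rn=R.from_rotvec(s["tcp_rot"]); c,n=np.cos(yaw),np.sin(yaw)
    Rt=R.from_matrix(np.array([[0,-n,c],[0,c,n],[-1,0,0]]))
    print("t",round(s["time"],2),"pos",s["tool_pos"].round(4),"F",s["wrist_force"].round(2),"w",round(s["width"],3))
    d=Rn.inv().apply(np.array(p)-s["tool_pos"]); t=(Rn.inv()*Rt).as_rotvec()
    print("rel",np.r_[d,t].round(4).tolist()); return d,t
E
python3 - <<'E'
from h import *
rel([.5415,-.0487,.15],.03)
E
```

```text
t 0.15 pos [0.3004 0.6037 0.192 ] F [-0.06 -0.51  0.16] w 1.001
rel [0.0428, -0.4766, 0.5065, -0.4918, -0.0005, 0.0017]
```

Emit:
{"op": "jog_arm", "data": {"rows": [[0,-0.024,0.025,-0.02,0,0,100],[0,-0.048,0.051,-0.05,0,0,100],[0.005,-0.072,0.076,-0.075,0,0,100],[0.005,-0.096,0.101,-0.1,0,0,100],[0.01,-0.12,0.127,-0.125,0,0,100],[0.01,-0.144,0.152,-0.15,0,0,100],[0.015,-0.168,0.177,-0.175,0,0,100],[0.02,-0.192,0.203,-0.2,0,0,100],[0.02,-0.216,0.228,-0.225,0,0,90],[0.025,-0.24,0.253,-0.25,0,0,80],[0.025,-0.264,0.279,-0.275,0,0,70],[0.03,-0.288,0.304,-0.3,0,0,70],[0.03,-0.312,0.33,-0.325,0,0,70],[0.035,-0.336,0.355,-0.35,0,0,70],[0.035,-0.36,0.38,-0.375,0,0,70],[0.04,-0.384,0.406,-0.4,0,0,70],[0.043,-0.41,0.434,-0.43,0,0,70],[0.043,-0.435,0.461,-0.46,0,0,70],[0.043,-0.46,0.488,-0.48,0,0,70],[0.043,-0.4766,0.5065,-0.4918,0,0,70]]}}

```text
time: 2.15
tool_pos: [0.5418, -0.051, 0.1496]
tcp_rot: [-0.025, 1.572, 0.021]
wrist_force: [0.2, -0.8, 0.2]
width: 0.702
```

Emit:
{"op": "jog_arm", "data": {"rows": [[0,0,0,0,0,0,70],[0,0,0,0,0,0,70]]}}

```text
time: 2.35
tool_pos: [0.5414, -0.0512, 0.1491]
tcp_rot: [-0.023, 1.573, 0.021]
wrist_force: [0.1, -0.0, 1.0]
width: 0.702
```

```bash
python3 - <<'E'
from h import *
rel([.5415,-.0487,.031],.03)
im=imaging.read_camera("wrist"); cv2.imwrite("pics/w1.png",im)
E
```

```text
t 2.35 pos [ 0.5414 -0.0512  0.1491] F [ 0.05 -0.02  1.04] w 0.702
rel [0.1181, 0.0027, 0.0005, -0.0025, -0.0023, 0.0014]
```

View pics/w1.png

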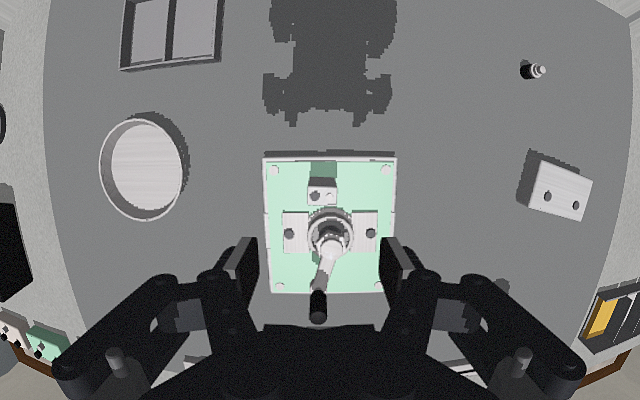

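The wrist view has +y to the right and +x downward. It shows the battery top at about (322,187), the boss at (330,229), the grip at (318,303) and the dish at (144,168).

```bash
cat >> h.py <<'E'
def wcam():
    s=monitor.read_state(); T=np.eye(4); T[:3,:3]=R.from_rotvec(s["tcp_rot"]).as_matrix(); T[:3,3]=s["tool_pos"]
    p=imaging.camera_params("wrist"); return T@np.array(p["T_tool_cam"]),p
def wproj(P):
    T,p=wcam(); c=np.linalg.inv(T)@np.r_[P,1]; th=np.arctan2(np.hypot(c[0],c[1]),c[2]); f=np.arctan2(c[1],c[0])
    return np.array([p["cx"]+p["fx"]*th*np.cos(f),p["cy"]+p["fy"]*th*np.sin(f)])
def watz(u,v,z):
    T,p=wcam(); a,b=u-p["cx"],v-p["cy"]; r=np.hypot(a,b); th=r/p["fx"]
    d=T[:3,:3]@np.array([np.sin(th)*a/r,np.sin(th)*b/r,np.cos(th)]); o=T[:3,3]; return o+d*(z-o[2])/d[2]
E
python3 - <<'E'
from h import *
for n,P in dict(batt=(.5415,-.0487,.0705),boss=(.5925,-.0385,.04),grip=(.637,-.05,.117),gripc=(.637,-.05,.099),dish=(.5287,-.2577,.022),tcp=monitor.read_state()["tool_pos"]).items(): print(n,wproj(np.array(P)).round(1))
im=cv2.imread("pics/w1.png"); a=im[150:340,240:420]; cv2.imwrite("pics/w1z.png",cv2.resize(a,None,fx=3.1,fy=3.1,interpolation=cv2.INTER_CUBIC))
E
```

```text
batt [319.9 194.6]
boss [328.4 236.5]
grip [315.2 318.2]
gripc [315.4 306.3]
dish [136.4 168.7]
tcp [317.5 225.2]
```

View pics/w1z.png

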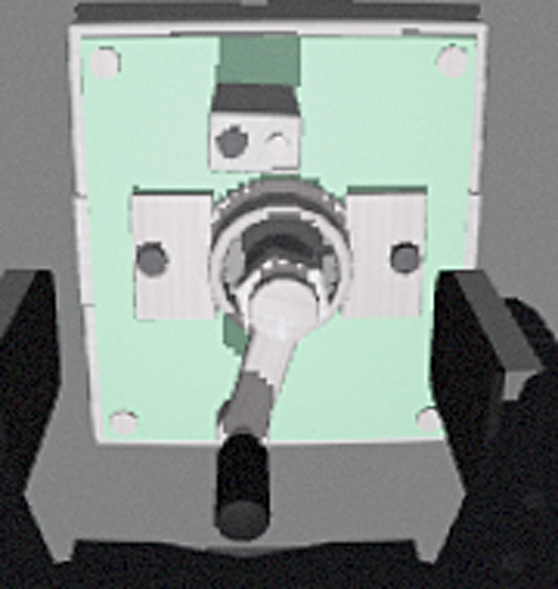

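```bash
python3 - <<'E'
from h import *
Zw=lambda x,y:(240+x/3.1,150+y/3.1)
for n,q,z in (("batt",(255,141),.0705),("bl",(210,113),.0705),("br",(299,113),.0705),("boss",(281,264),.04),("griptop",(244,520),.117)): print(n,watz(*Zw(*q),z).round(4))
print("dish",watz(144,168.5,.022).round(4))
rel([.5415,-.0477,.031],.02)
E
```

```text
batt [ 0.5422 -0.0466  0.0705]
bl [ 0.5345 -0.0593  0.0705]
br [ 0.5338 -0.0346  0.0705]
boss [ 0.591  -0.0363  0.04  ]
griptop [ 0.6364 -0.047   0.117 ]
dish [ 0.5285 -0.2469  0.022 ]
t 2.4 pos [ 0.5412 -0.0505  0.1491] F [ 0.02 -0.8  -0.  ] w 0.7
rel [0.1181, 0.003, 0.0007, 0.0085, -0.0022, 0.0012]
```

Emit:
{"op": "jog_arm", "data": {"rows": [[0.02,0.003,0.0005,0,0,0,70],[0.045,0.003,0.0005,0,0,0,70],[0.07,0.003,0.0005,0,0,0,70],[0.09,0.003,0.0005,0,0,0,65],[0.105,0.003,0.0005,0,0,0,60],[0.114,0.003,0.0005,0,0,0,60],[0.117,0.003,0.0005,0,0,0,60],[0.117,0.003,0.0005,0,0,0,60],[0.117,0.003,0.0005,0,0,0,45],[0.117,0.003,0.0005,0,0,0,35],[0.117,0.003,0.0005,0,0,0,25],[0.117,0.003,0.0005,0,0,0,20],[0.117,0.003,0.0005,0,0,0,20],[0.117,0.003,0.0005,0,0,0,20],[0.117,0.003,0.0005,0,0,0,20]], "force": 30}}

```text
time: 3.9
tool_pos: [0.5417, -0.0478, 0.0325]
tcp_rot: [-0.024, 1.572, 0.021]
wrist_force: [-0.0, 0.6, 2.1]
width: 0.201
```

Emit:
{"op": "jog_arm", "data": {"rows": [[-0.01,0,0,0,0,0,20],[-0.03,0,0,0,0,0,20],[-0.055,0,0,0,0,0,20],[-0.07,0,0,0,0,0,20],[-0.07,0,0,0,0,0,20],[-0.07,0,0,0,0,0,20]]}}

```text
time: 4.5
tool_pos: [0.5418, -0.0477, 0.1026]
tcp_rot: [-0.024, 1.572, 0.021]
wrist_force: [1.4, -0.2, -0.9]
width: 0.196
```

```bash
python3 - <<'E'
from h import *
rel([.5285,-.256,.102],.02)
cv2.imwrite("pics/s2.png",imaging.read_camera("wrist")[120:340,100:460])
E
```

```text
t 4.5 pos [ 0.5418 -0.0477  0.1026] F [ 1.38 -0.25 -0.91] w 0.196
rel [0.0009, -0.2079, -0.0193, 0.0085, -0.0011, 0.0015]
```

View pics/s2.png

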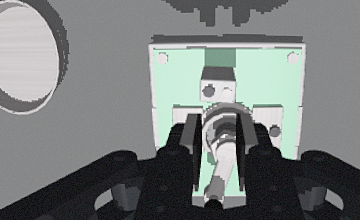

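The gripper is holding nothing: its width equals the commanded 20%, and the battery still stands on the plate at about (319,208). I'll re-measure it.

```bash
python3 - <<'E'
from h import *
print("batt now",watz(319,208,.0705).round(4), "tcp px",wproj(monitor.read_state()["tool_pos"]))
w=imaging.read_camera("wrist"); t=imaging.read_camera("top"); s=imaging.read_camera("side")
f=lambda a,h:cv2.resize(a,(int(a.shape[1]*h/a.shape[0]),h),interpolation=cv2.INTER_CUBIC)
a=w[160:300,250:390]; b=t[170:245,295:385]; d=s[130:245,245:355]
c=np.hstack([f(a,280),f(b,280),f(d,200)[:,:] if 0 else cv2.resize(d,(180,280))]); print(c.shape,280/140,b.shape)
cv2.imwrite("pics/z3.png",c)
E
```

```text
batt now [ 0.5392 -0.0466  0.0705] tcp px [317.45484837 225.17079725]
(280, 796, 3) 2.0 (75, 90, 3)
```

View pics/z3.png

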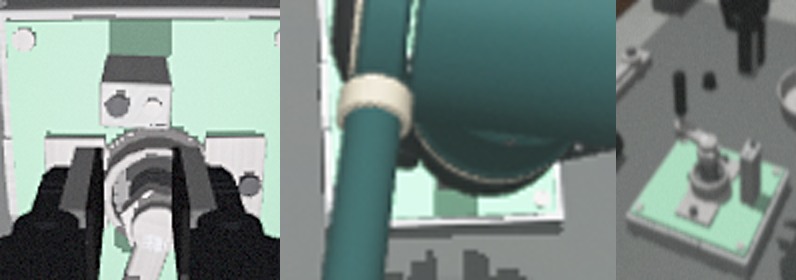

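```bash
python3 - <<'E'
from h import *
def sp(P,n="side"):
    p=imaging.camera_params(n);c=np.linalg.inv(np.array(p["T"]))@np.r_[P,1]; return np.array([p["cx"]+p["fx"]*c[0]/c[2],p["cy"]+p["fy"]*c[1]/c[2]]).round(1)
s=monitor.read_state();P=s["tool_pos"];print(P,s["width"])
print("tcp side",sp(P),"pinch",sp(P+[0,0,.019]),"batt top/bot",sp([.5415,-.0477,.0705]),sp([.5415,-.0477,.022]))
im=imaging.read_camera("side"); cv2.imwrite("pics/s4.png",cv2.resize(im[60:240,240:420],None,fx=3.3,fy=3.3,interpolation=cv2.INTER_CUBIC))
E
```

```text
[ 0.54064297 -0.04753996  0.10099614] 0.1955067250914954
tcp side [327.8 177.3] pinch [327.8 168.3] batt top/bot [327.6 191. ] [327.7 211.8]
```

View pics/s4.png

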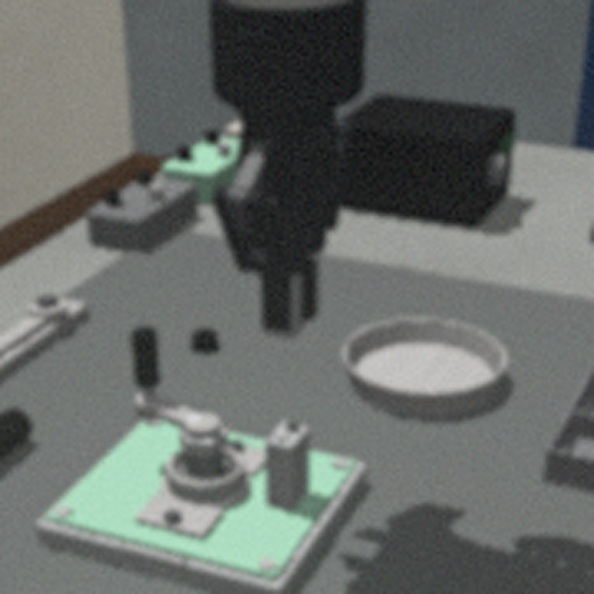

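```bash
python3 - <<'E'
from h import *
# w1 corners using the w1 pose
P=np.array([.5414,-.0510,.1491]); rv=np.array([-.023,1.573,.021])
import h
st=dict(monitor.read_state()); st["tool_pos"]=P; st["tcp_rot"]=rv
real=monitor.read_state; h.monitor=type("M",(),{"read_state":staticmethod(lambda:st)})
Zw=lambda x,y:(240+x/3.1,150+y/3.1)
for dz in (0,.018,.036):
    st["tool_pos"]=P+[0,0,dz]
    c=[watz(*Zw(*q),.020)[:2] for q in((72,25),(487,25),(98,442),(440,442))]
    print(dz,"widths",np.linalg.norm(c[1]-c[0]).round(4),"depth",np.linalg.norm(c[2]-c[0]).round(4), "batt",np.linalg.norm(watz(*Zw(210,113),.0705)-watz(*Zw(299,113),.0705)).round(4))
    print(watz(*Zw(281,264),.04).round(4),watz(*Zw(255,141),.0705).round(4))
o,d=ray("side",327,160); 
for x in (.53,.5406,.55): t=(x-o[0])/d[0]; print("side ray at x",x,(o+t*d).round(4))
for y in (-.06,-.0475,-.035): t=(y-o[1])/d[1]; print("side ray at y",y,(o+t*d).round(4))
E
```

```text
0 widths 0.1372 depth 0.1573 batt 0.0247
[ 0.5912 -0.0367  0.04  ] [ 0.5424 -0.0471  0.0705]
0.018 widths 0.1451 depth 0.1664 batt 0.0264
[ 0.5983 -0.0358  0.04  ] [ 0.547  -0.0467  0.0705]
0.036 widths 0.1531 depth 0.1755 batt 0.0281
[ 0.6055 -0.0348  0.04  ] [ 0.5516 -0.0464  0.0705]
side ray at x 0.53 [ 0.53   -0.0217  0.1508]
side ray at x 0.5406 [ 0.5406 -0.0442  0.1385]
side ray at x 0.55 [ 0.55   -0.0642  0.1277]
side ray at y -0.06 [ 0.548 -0.06   0.13 ]
side ray at y -0.0475 [ 0.5421 -0.0475  0.1368]
side ray at y -0.035 [ 0.5363 -0.035   0.1435]
```

The side view puts the fingertips at zoom (288,330), which means z ≈ 0.137. The reported TCP is z = 0.101, so the fingers end about 36 mm short of the reported TCP. That explains the miss, because the tips only reached the battery's top. I'll correct by going about 36 mm deeper, in stages.

Emit:
{"op": "jog_arm", "data": {"rows": [[0,0,0,0,0,0,60],[0,0,0,0,0,0,60],[0,0,0,0,0,0,60],[0.02,0,0.001,0,0,0,60],[0.045,0,0.001,0,0,0,60],[0.065,0,0.001,0,0,0,60],[0.08,0,0.001,0,0,0,60],[0.085,0,0.001,0,0,0,60],[0.085,0,0.001,0,0,0,60]]}}

```text
time: 5.65
tool_pos: [0.5409, -0.0476, 0.0155]
tcp_rot: [-0.023, 1.576, 0.022]
wrist_force: [-0.1, -0.2, 0.5]
width: 0.601
```

Emit:
{"op": "jog_arm", "data": {"rows": [[0.005,0,0,0,0,0,60],[0.01,0,0,0,0,0,60],[0.015,0,0,0,0,0,60],[0.017,0,0,0,0,0,60],[0.017,0,0,0,0,0,40],[0.017,0,0,0,0,0,25],[0.017,0,0,0,0,0,20],[0.017,0,0,0,0,0,20],[0.017,0,0,0,0,0,20],[0.017,0,0,0,0,0,20]], "force": 30}}

```text
time: 6.65
tool_pos: [0.5409, -0.0476, -0.0015]
tcp_rot: [-0.023, 1.576, 0.022]
wrist_force: [-0.6, -0.8, 0.5]
width: 0.305
```

Emit:
{"op": "jog_arm", "data": {"rows": [[-0.01,0,0,0,0,0,20],[-0.03,0,0,0,0,0,20],[-0.055,0,0,0,0,0,20],[-0.07,0,0,0,0,0,20],[-0.07,-0.015,-0.001,0,0,0,20],[-0.07,-0.04,-0.003,0,0,0,20],[-0.07,-0.07,-0.006,0,0,0,20],[-0.07,-0.1,-0.008,0,0,0,20],[-0.07,-0.13,-0.011,0,0,0,20],[-0.07,-0.16,-0.014,0,0,0,20],[-0.07,-0.185,-0.017,0,0,0,20],[-0.07,-0.202,-0.018,0,0,0,20],[-0.07,-0.208,-0.018,0,0,0,20],[-0.07,-0.208,-0.018,0,0,0,20]]}}

```text
time: 8.05
tool_pos: [0.5288, -0.2565, 0.0683]
tcp_rot: [-0.022, 1.577, 0.021]
wrist_force: [0.3, 0.1, 0.1]
width: 0.306
```

```bash
python3 - <<'E'
from h import *
rel([.5285,-.256,-.0155],.02)
w=imaging.read_camera("wrist")[130:290,200:420]; s=imaging.read_camera("side")[100:240,270:420]
cv2.imwrite("pics/d5.png",np.hstack([cv2.resize(w,(440,320)),cv2.resize(s,(343,320))]))
E
```

```text
t 8.05 pos [ 0.5288 -0.2565  0.0683] F [0.31 0.07 0.13] w 0.306
rel [0.0838, 0.0005, 0.0002, 0.0072, -0.0059, 0.0002]
```

View pics/d5.png

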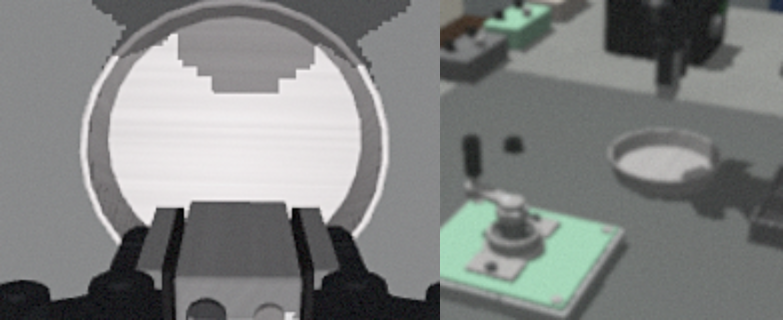

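The battery is held (wrist view, left) and centred over the dish. The side view agrees. I'll lower it, then release with only a small opening.

Emit:
{"op": "jog_arm", "data": {"rows": [[0.02,0,0,0,0,0,20],[0.045,0,0,0,0,0,20],[0.065,0,0,0,0,0,20],[0.076,0,0,0,0,0,20],[0.08,0,0,0,0,0,20],[0.082,0,0,0,0,0,20],[0.083,0,0,0,0,0,20],[0.083,0,0,0,0,0,20]]}}

```text
time: 8.95
tool_pos: [0.5293, -0.2555, -0.0136]
tcp_rot: [-0.023, 1.575, 0.022]
wrist_force: [-0.0, 0.6, 0.2]
width: 0.304
```

Emit:
{"op": "jog_arm", "data": {"rows": [[0,0,0,0,0,0,36],[0,0,0,0,0,0,42],[0,0,0,0,0,0,48],[0,0,0,0,0,0,48],[0,0,0,0,0,0,48],[0,0,0,0,0,0,48],[-0.015,0,0,0,0,0,48],[-0.04,0,0,0,0,0,48],[-0.075,0,0,0,0,0,48],[-0.11,0,0,0,0,0,48],[-0.14,0,0,0,0,0,48],[-0.15,0,0,0,0,0,48],[-0.15,0,0,0,0,0,48]]}}

```text
time: 10.25
tool_pos: [0.5316, -0.2562, 0.1392]
tcp_rot: [-0.025, 1.571, 0.02]
wrist_force: [0.7, -1.5, -0.8]
width: 0.483
```

```bash
python3 - <<'E'
from h import *
rel([.595,-.0375,.135],.02)
w=imaging.read_camera("wrist"); print("expect upright batt top at",wproj(np.array([.5285,-.256,.0555])).round(0))
cv2.imwrite("pics/d6.png",w)
E
```

```text
t 10.25 pos [ 0.5316 -0.2562  0.1392] F [ 0.66 -1.51 -0.79] w 0.483
rel [0.0035, 0.2168, 0.0697, 0.0089, 0.0, 0.0033]
expect upright batt top at [317. 192.]
```

View pics/d6.png

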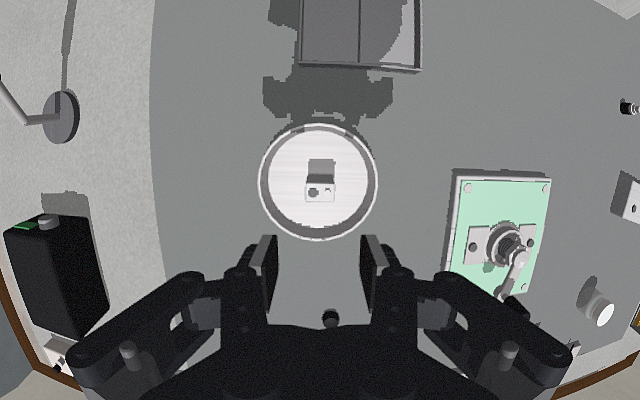

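The battery stands upright in the centre of the dish at (320,190), as expected. Next is the crank grip.

Emit:
{"op": "jog_arm", "data": {"rows": [[0,0.015,0.008,0,0,0,48],[0,0.04,0.021,0,0,0,48],[0,0.07,0.038,0,0,0,48],[0,0.1,0.054,0,0,0,48],[0,0.13,0.07,0,0,0,48],[0,0.16,0.086,0,0,0,48],[0,0.185,0.1,0,0,0,48],[0,0.2,0.109,0,0,0,48],[0,0.205,0.111,0,0,0,48],[0,0.205,0.111,0,0,0,48],[0,0.205,0.111,0,0,0,48]]}}

```text
time: 11.4
tool_pos: [0.6345, -0.0481, 0.1356]
tcp_rot: [-0.024, 1.575, 0.021]
wrist_force: [-1.1, 0.0, 0.8]
width: 0.48
```

```bash
python3 - <<'E'
from h import *
rel([.6367,-.048,.046],.02)
print("grip top expected",wproj(np.array([.6367,-.048,.117])).round(0))
w=imaging.read_camera("wrist"); s=imaging.read_camera("side")
cv2.imwrite("pics/g7.png",np.hstack([cv2.resize(w[140:340,220:420],(400,400)),cv2.resize(s[90:240,240:390],(400,400))]))
E
```

```text
t 11.4 pos [ 0.6345 -0.0481  0.1356] F [-1.12  0.02  0.76] w 0.48
rel [0.0896, 0.0002, 0.0026, 0.0084, -0.0047, 0.0018]
grip top expected [318. 219.]
```

View pics/g7.png

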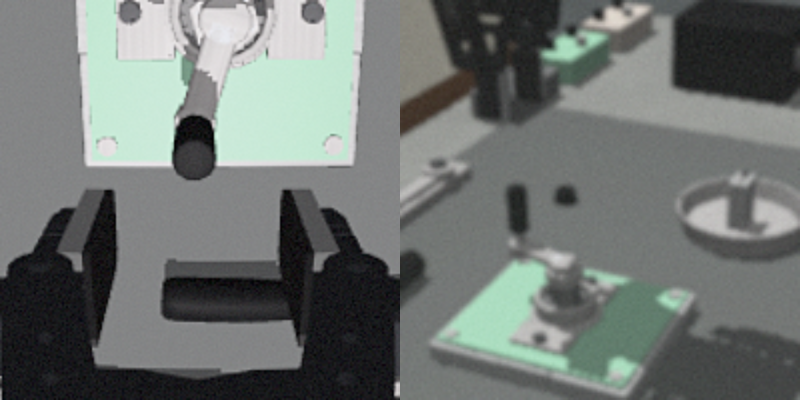

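The grip top at (317,219) matches the prediction of (318,219), and the jaws straddle it. I'll descend and close.

Emit:
{"op": "jog_arm", "data": {"rows": [[0.015,0,0.0025,0,0,0,48],[0.035,0,0.0025,0,0,0,48],[0.055,0,0.0025,0,0,0,48],[0.072,0,0.0025,0,0,0,48],[0.082,0,0.0025,0,0,0,48],[0.087,0,0.0025,0,0,0,48],[0.089,0,0.0025,0,0,0,48],[0.089,0,0.0025,0,0,0,48]]}}

```text
time: 12.3
tool_pos: [0.6373, -0.0487, 0.0475]
tcp_rot: [-0.023, 1.574, 0.02]
wrist_force: [0.5, 0.1, 0.4]
width: 0.481
```

Emit:
{"op": "jog_arm", "data": {"rows": [[0,0,0,0,0,0,35],[0,0,0,0,0,0,25],[0,0,0,0,0,0,15],[0,0,0,0,0,0,8],[0,0,0,0,0,0,8],[0,0,0,0,0,0,8],[0,0,0,0,0,0,8]], "force": 30}}

```text
time: 13.0
tool_pos: [0.6381, -0.0488, 0.0478]
tcp_rot: [-0.023, 1.572, 0.02]
wrist_force: [2.7, 0.2, -0.6]
width: 0.173
```

```bash
cat >> h.py <<'E'
def arc(C,r,a0,a1,n,z):
    """rows along a level circle from angle a0 to a1 about C"""
    s=monitor.read_state(); Rn=R.from_rotvec(s["tcp_rot"])
    print("t",round(s["time"],2),"pos",s["tool_pos"].round(4),"F",s["wrist_force"].round(2),"w",round(s["width"],3))
    print("[%s]"%", ".join("[%.4f, %.4f, %.4f, 0, 0, 0, 8]"%tuple(Rn.inv().apply(np.array([C[0]+r*np.cos(a),C[1]+r*np.sin(a),z])-s["tool_pos"])) for a in np.linspace(a0,a1,n+1)[1:]))
E
python3 - <<'E'
from h import *
s=monitor.read_state();p=s["tool_pos"]; d=p[:2]-[.592,-.0375]; print(np.hypot(*d),np.arctan2(d[1],d[0]))
a=np.arctan2(d[1],d[0]); C=p[:2]-.045*np.array([np.cos(a),np.sin(a)]); print(C)
arc(C,.045,a,a+.8,10,p[2])
E
```

```text
0.04744204153505561 -0.23953678384727498
[ 0.59437232 -0.03807938]
t 13.0 pos [ 0.6381 -0.0488  0.0478] F [ 2.72  0.16 -0.61] w 0.173
[[-0.0000, 0.0035, 0.0008, 0, 0, 0, 8], [-0.0000, 0.0071, 0.0013, 0, 0, 0, 8], [-0.0000, 0.0107, 0.0016, 0, 0, 0, 8], [-0.0000, 0.0143, 0.0015, 0, 0, 0, 8], [-0.0000, 0.0178, 0.0012, 0, 0, 0, 8], [-0.0000, 0.0214, 0.0006, 0, 0, 0, 8], [-0.0000, 0.0249, -0.0003, 0, 0, 0, 8], [-0.0001, 0.0283, -0.0015, 0, 0, 0, 8], [-0.0001, 0.0316, -0.0029, 0, 0, 0, 8], [-0.0001, 0.0347, -0.0046, 0, 0, 0, 8]]
```

```bash
cat >> h.py <<'E'
def snap(tag):
    s=monitor.read_state(); print(tag,"t",round(s["time"],2),"pos",s["tool_pos"].round(4),"F",s["wrist_force"].round(2),"T",s["torque"].round(3),"w",round(s["width"],3))
    for n in("side","wrist"):
        im=np.mean([imaging.read_camera(n) for _ in range(2)],axis=0).astype(np.uint8); cv2.imwrite(f"pics/{tag}_{n}.png",im)
E
python3 -c "
from h import *
snap('k0')"
```

```text
k0 t 13.0 pos [ 0.6381 -0.0488  0.0478] F [ 2.72  0.16 -0.61] T [-0.014 -0.454 -0.028] w 0.173
```

Emit:
{"op": "jog_arm", "data": {"rows": [[0,0.0035,0.0008,0,0,0,8],[0,0.0071,0.0013,0,0,0,8],[0,0.0107,0.0016,0,0,0,8],[0,0.0143,0.0015,0,0,0,8],[0,0.0178,0.0012,0,0,0,8],[0,0.0214,0.0006,0,0,0,8],[0,0.0249,-0.0003,0,0,0,8],[0,0.0283,-0.0015,0,0,0,8],[0,0.0316,-0.0029,0,0,0,8],[0,0.0347,-0.0046,0,0,0,8]]}}

```text
time: 14.2
tool_pos: [0.6321, -0.0139, 0.0476]
tcp_rot: [-0.023, 1.573, 0.02]
wrist_force: [1.3, -1.0, -0.2]
width: 0.179
```

```bash
python3 - <<'E'
from h import *
snap('k1')
A,B=[cv2.imread(f"pics/{k}_side.png",0).astype(np.float32) for k in("k0","k1")]
D=np.abs(A-B)[130:240,240:370]; D[D<12]=0
tp=A[188:206,294:310]
cv2.imwrite("pics/kk.png",np.hstack([cv2.resize(X[125:240,240:355],(400,400),interpolation=cv2.INTER_CUBIC) for X in(A,B)]))
p=monitor.read_state()["tool_pos"]; print(np.hypot(*(p[:2]-[.5935,-.038])),np.arctan2(p[1]+.038,p[0]-.5935))
E
```

```text
k1 t 14.2 pos [ 0.6321 -0.0139  0.0476] F [ 1.27 -0.98 -0.23] T [-0.158 -0.173 -0.012] w 0.179
0.04547063578172394 0.5680581593749634[ WARN:0@3.378] global loadsave.cpp:1063 imwrite_ Unsupported depth image for selected encoder is fallbacked to CV_8U.
```

View pics/kk.png

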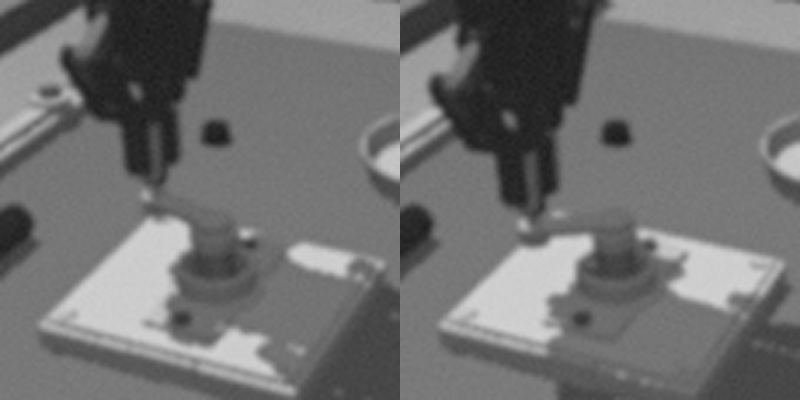

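The grip is held and the crank follows the fingers, going from the left pose to the right pose. All 12 views are now used, so further checks are numeric. I'll continue backward in 0.3 rad segments, logging the force and the side-image hub height to spot the drop.

```bash
cat > seg.py <<'E'
from h import *
import sys
C=np.array([.5935,-.038]); r=.045
def segs(a0,da,n,m,yaw=.0215):
    """n segments of da rad in m rows each; each segment relative to its own nominal start"""
    Q=R.from_matrix([[0,-np.sin(yaw),np.cos(yaw)],[0,np.cos(yaw),np.sin(yaw)],[-1,0,0]]).inv()
    P=lambda a:np.array([r*np.cos(a),r*np.sin(a),0])
    s=monitor.read_state()["tool_pos"]; err=np.r_[C,s[2]]+P(a0)-s
    for i in range(n):
        b=a0+i*da; e=err if i==0 else 0
        print(round(b+da,2),[[round(float(x),4) for x in Q.apply(P(b+da*k/m)-P(b)+e)[:3]] for k in range(1,m+1)])
def hub(tag,base="k1"):
    A,B=[cv2.imread(f"pics/{k}_side.png",0) for k in(base,tag)]
    # sub-pixel vertical shift of the hub top/neck, boss ring as a fixed reference
    f=lambda X:cv2.resize(X,None,fx=8,fy=8,interpolation=cv2.INTER_CUBIC)
    out=[]
    for u0,u1,v0,v1 in((295,309,183,198),(290,311,198,212)):
        T=f(A[v0:v1,u0:u1]); S=f(B[v0-7:v1+7,u0-3:u1+3]); m=cv2.matchTemplate(S,T,cv2.TM_CCOEFF_NORMED); _,q,_,l=cv2.minMaxLoc(m); out.append((round(l[1]/8-7,2),round(l[0]/8-3,2),round(q,2)))
    print(tag,"hub(dv,du,q), boss:",out)
E
python3 - <<'E'
from seg import *
hub("k0"); segs(.568,.3,8,3)
E
```

```text
k0 hub(dv,du,q), boss: [(-0.25, -0.12, 0.89), (-0.5, 0.0, 0.89)]
0.87 [[0.0, 0.0035, -0.0029], [0.0, 0.0069, -0.0058], [0.0, 0.0101, -0.009]]
1.17 [[0.0, 0.0028, -0.0035], [0.0, 0.0053, -0.0073], [0.0, 0.0073, -0.0113]]
1.47 [[0.0, 0.0016, -0.0042], [0.0, 0.0029, -0.0085], [0.0, 0.0036, -0.0129]]
1.77 [[0.0, 0.0003, -0.0045], [0.0, 0.0002, -0.009], [0.0, -0.0003, -0.0134]]
2.07 [[0.0, -0.001, -0.0044], [0.0, -0.0024, -0.0086], [0.0, -0.0043, -0.0127]]
2.37 [[0.0, -0.0023, -0.0039], [0.0, -0.0049, -0.0075], [0.0, -0.0079, -0.0109]]
2.67 [[0.0, -0.0033, -0.003], [0.0, -0.0069, -0.0058], [0.0, -0.0107, -0.0081]]
2.97 [[0.0, -0.0041, -0.0019], [0.0, -0.0083, -0.0035], [0.0, -0.0127, -0.0045]]
```

Emit:
{"op": "jog_arm", "data": {"rows": [[0,0.0035,-0.0029,0,0,0,8],[0,0.0069,-0.0058,0,0,0,8],[0,0.0101,-0.009,0,0,0,8]]}}

```text
time: 14.7
tool_pos: [0.6228, -0.0035, 0.0477]
tcp_rot: [-0.022, 1.573, 0.021]
wrist_force: [2.3, 0.6, 0.0]
width: 0.177
```

```bash
python3 -c "
from seg import *
snap('k2');hub('k2')"
```

```text
k2 t 14.7 pos [ 0.6228 -0.0035  0.0477] F [2.32 0.62 0.  ] T [ 0.037 -0.309 -0.071] w 0.177
k2 hub(dv,du,q), boss: [(0.62, 0.12, 0.89), (-0.25, 0.62, 0.92)]
```

Emit:
{"op": "jog_arm", "data": {"rows": [[0,0.0028,-0.0035,0,0,0,8],[0,0.0053,-0.0073,0,0,0,8],[0,0.0073,-0.0113,0,0,0,8]]}}

```text
time: 15.2
tool_pos: [0.61, 0.0039, 0.0473]
tcp_rot: [-0.022, 1.575, 0.021]
wrist_force: [1.5, -0.8, 0.9]
width: 0.178
```

```bash
python3 -c "
from seg import *
snap('k3');hub('k3');segs(1.17,.3,6,3);p=monitor.read_state()['tool_pos'][:2]-C;print(np.hypot(*p),np.arctan2(p[1],p[0]))"
```

```text
k3 t 15.2 pos [0.61   0.0039 0.0473] F [ 1.45 -0.83  0.85] T [-0.172 -0.239  0.016] w 0.178
k3 hub(dv,du,q), boss: [(3.62, 0.12, 0.75), (-0.38, 0.5, 0.8)]
1.47 [[0.0, 0.0009, -0.0023], [0.0, 0.0021, -0.0067], [0.0, 0.0029, -0.0111]]
1.77 [[0.0, 0.0003, -0.0045], [0.0, 0.0002, -0.009], [0.0, -0.0004, -0.0134]]
2.07 [[0.0, -0.001, -0.0044], [0.0, -0.0025, -0.0086], [0.0, -0.0043, -0.0127]]
2.37 [[0.0, -0.0023, -0.0039], [0.0, -0.0049, -0.0075], [0.0, -0.0079, -0.0109]]
2.67 [[0.0, -0.0033, -0.003], [0.0, -0.0069, -0.0057], [0.0, -0.0108, -0.0081]]
2.97 [[0.0, -0.0041, -0.0019], [0.0, -0.0083, -0.0034], [0.0, -0.0127, -0.0045]]
0.044972388660390515 1.2143625736212251
```

Emit:
{"op": "jog_arm", "data": {"rows": [[0,0.0009,-0.0023,0,0,0,8],[0,0.0021,-0.0067,0,0,0,8],[0,0.0029,-0.0111,0,0,0,8]]}}

```text
time: 15.7
tool_pos: [0.5981, 0.0066, 0.0472]
tcp_rot: [-0.022, 1.576, 0.021]
wrist_force: [1.5, -1.2, 0.1]
width: 0.178
```

```bash
python3 -c "
from seg import *
snap('k4');hub('k4');hub('k4','k3');hub('k3','k2');segs(1.5,.3,5,3);p=monitor.read_state()['tool_pos'][:2]-C;print(np.hypot(*p),np.arctan2(p[1],p[0]))
# column profiles of the hub: rows of the strongest edges
for k in('k0','k1','k2','k3','k4'):
    A=cv2.imread(f'pics/{k}_side.png',0).astype(float)[176:216,297:305].mean(1); print(k,A.round(0).astype(int).tolist())
"
```

```text
k4 t 15.7 pos [0.5981 0.0066 0.0472] F [ 1.47 -1.23  0.07] T [-0.148 -0.347 -0.006] w 0.178
k4 hub(dv,du,q), boss: [(5.88, 0.5, 0.65), (7.0, -2.75, 0.54)]
k4 hub(dv,du,q), boss: [(3.0, 0.12, 0.88), (2.0, 2.62, 0.73)]
k3 hub(dv,du,q), boss: [(5.75, 0.38, 0.78), (0.0, -0.25, 0.9)]
1.8 [[0.0, 0.0004, -0.0048], [0.0, 0.0002, -0.0093], [0.0, -0.0005, -0.0137]]
2.1 [[0.0, -0.0011, -0.0043], [0.0, -0.0027, -0.0086], [0.0, -0.0047, -0.0126]]
2.4 [[0.0, -0.0024, -0.0038], [0.0, -0.0051, -0.0074], [0.0, -0.0082, -0.0106]]
2.7 [[0.0, -0.0034, -0.0029], [0.0, -0.0071, -0.0055], [0.0, -0.011, -0.0077]]
3.0 [[0.0, -0.0041, -0.0018], [0.0, -0.0084, -0.0032], [0.0, -0.0128, -0.0041]]
0.04478504596820211 1.4931853387813443
k0 [119, 119, 119, 119, 118, 120, 118, 118, 115, 110, 107, 108, 107, 106, 97, 92, 93, 98, 96, 91, 88, 84, 76, 69, 67, 68, 67, 68, 74, 87, 97, 97, 92, 90, 89, 90, 98, 104, 108, 108]
k1 [119, 120, 120, 121, 120, 121, 120, 120, 116, 112, 110, 109, 108, 106, 98, 92, 95, 97, 94, 90, 87, 82, 72, 68, 67, 68, 66, 67, 72, 85, 98, 97, 93, 89, 89, 91, 99, 105, 109, 110]
k2 [120, 120, 120, 120, 120, 121, 121, 119, 117, 113, 109, 110, 109, 107, 99, 94, 94, 96, 94, 92, 90, 83, 71, 69, 69, 69, 67, 67, 72, 86, 98, 97, 92, 89, 89, 92, 99, 106, 109, 110]
k3 [121, 120, 121, 120, 120, 120, 120, 126, 144, 156, 147, 127, 113, 107, 100, 94, 95, 94, 91, 90, 86, 78, 69, 68, 70, 69, 70, 72, 77, 88, 96, 97, 92, 89, 88, 93, 100, 105, 109, 110]
k4 [121, 120, 121, 120, 119, 119, 119, 126, 150, 176, 190, 194, 188, 167, 141, 126, 116, 105, 92, 87, 86, 77, 70, 68, 69, 68, 70, 73, 80, 94, 100, 98, 92, 89, 91, 96, 111, 120, 120, 116]
```

The template shift came from the moving shadow. The hub's top edge, at profile row 8, hasn't moved, so the bolt hasn't dropped yet. I'll continue with the profile as the check.

Emit:
{"op": "jog_arm", "data": {"rows": [[0,0.0004,-0.0048,0,0,0,8],[0,0.0002,-0.0093,0,0,0,8],[0,-0.0005,-0.0137,0,0,0,8]]}}

```text
time: 16.2
tool_pos: [0.5834, 0.0055, 0.0471]
tcp_rot: [-0.022, 1.577, 0.021]
wrist_force: [2.7, -2.1, 0.2]
width: 0.174
```

```bash
cat >> seg.py <<'E'
def prof(k):
    snap(k); A=cv2.imread(f'pics/{k}_side.png',0).astype(float)[176:216,297:305].mean(1); print(k,A.round(0).astype(int).tolist())
    p=monitor.read_state()['tool_pos'][:2]-C;print(np.hypot(*p).round(4),np.arctan2(p[1],p[0]).round(3))
E
python3 -c "
from seg import *
prof('k5')"
```

```text
k5 t 16.2 pos [0.5834 0.0055 0.0471] F [ 2.68 -2.11  0.22] T [-0.37  -0.388 -0.03 ] w 0.174
k5 [64, 64, 65, 65, 66, 64, 64, 66, 69, 74, 77, 77, 73, 70, 84, 108, 120, 116, 101, 88, 84, 85, 83, 82, 81, 77, 76, 76, 81, 98, 113, 108, 96, 89, 90, 95, 122, 153, 165, 166]
0.0447 1.819
```

Emit:
{"op": "jog_arm", "data": {"rows": [[0,-0.0011,-0.0043,0,0,0,8],[0,-0.0027,-0.0086,0,0,0,8],[0,-0.0047,-0.0126,0,0,0,8]]}}

```text
time: 16.7
tool_pos: [0.5704, 0.0001, 0.047]
tcp_rot: [-0.022, 1.578, 0.021]
wrist_force: [3.4, -3.4, -0.2]
width: 0.175
```

```bash
python3 -c "
from seg import *
prof('k6');segs(2.1,.3,4,3)"
```

```text
k6 t 16.7 pos [5.704e-01 1.000e-04 4.700e-02] F [ 3.41 -3.44 -0.2 ] T [-0.407 -0.586  0.005] w 0.175
k6 [41, 42, 45, 49, 56, 58, 57, 58, 58, 57, 57, 57, 57, 56, 58, 56, 56, 56, 62, 74, 84, 97, 107, 111, 115, 121, 130, 128, 115, 107, 101, 94, 89, 90, 88, 96, 127, 166, 186, 190]
0.0446 2.131
2.4 [[0.0, -0.0013, -0.0028], [0.0, -0.0041, -0.0064], [0.0, -0.0072, -0.0096]]
2.7 [[0.0, -0.0034, -0.0029], [0.0, -0.0071, -0.0055], [0.0, -0.011, -0.0077]]
3.0 [[0.0, -0.0041, -0.0018], [0.0, -0.0084, -0.0032], [0.0, -0.0128, -0.0041]]
3.3 [[0.0, -0.0045, -0.0005], [0.0, -0.009, -0.0006], [0.0, -0.0134, -0.0002]]
```

Emit:
{"op": "jog_arm", "data": {"rows": [[0,-0.0013,-0.0028,0,0,0,8],[0,-0.0041,-0.0064,0,0,0,8],[0,-0.0072,-0.0096,0,0,0,8]]}}

```text
time: 17.2
tool_pos: [0.5609, -0.0077, 0.0472]
tcp_rot: [-0.023, 1.578, 0.021]
wrist_force: [4.7, -2.6, -0.1]
width: 0.173
```

```bash
python3 -c "
from seg import *
prof('k7')"
```

```text
k7 t 17.2 pos [ 0.5609 -0.0077  0.0472] F [ 4.71 -2.58 -0.08] T [-0.34  -0.767  0.032] w 0.173
k7 [42, 44, 54, 63, 69, 71, 70, 72, 72, 75, 81, 94, 105, 109, 109, 100, 92, 102, 124, 138, 133, 118, 106, 95, 83, 79, 73, 73, 94, 128, 143, 126, 100, 89, 89, 96, 127, 167, 188, 194]
0.0445 2.411
```

Emit:
{"op": "jog_arm", "data": {"rows": [[0,-0.0034,-0.0029,0,0,0,8],[0,-0.0071,-0.0055,0,0,0,8],[0,-0.011,-0.0077,0,0,0,8]]}}

```text
time: 17.7
tool_pos: [0.553, -0.0195, 0.0473]
tcp_rot: [-0.023, 1.579, 0.02]
wrist_force: [4.4, 0.0, -0.4]
width: 0.181
```

```bash
cat > an.py <<'E'
from seg import *
# wrist views rectified on the plane of the hub top; hub disc centre relative to boss ring shows the bolt's height
pos={'k0':(.6381,-.0488,.0478),'k1':(.6321,-.0139,.0476),'k2':(.6228,-.0035,.0477),'k3':(.61,.0039,.0473),'k4':(.5981,.0066,.0472),'k5':(.5834,.0055,.0471),'k6':(.5704,.0001,.047)}
for l in open("extra.txt"): k,*v=l.split(); pos[k]=tuple(map(float,v))
p=imaging.camera_params("wrist"); Tt=np.array(p["T_tool_cam"])
def rect(k,z,h=.04,res=.0005):
    T=np.eye(4);T[:3,:3]=R.from_rotvec([-.022,1.575,.021]).as_matrix();T[:3,3]=pos[k]; I=np.linalg.inv(T@Tt)
    g=np.arange(-h,h,res); X,Y=np.meshgrid(C[0]-g,C[1]-g,indexing="ij") # rows: +x up, cols: +y left
    c=np.einsum("ij,jab->iab",I[:3,:3],np.stack([X,Y,0*X+z]))+I[:3,3][:,None,None]
    rr=np.hypot(c[0],c[1]); th=np.arctan2(rr,c[2])*p["fx"]
    return cv2.remap(cv2.imread(f"pics/{k}_wrist.png",0),(p["cx"]+th*c[0]/rr).astype(np.float32),(p["cy"]+th*c[1]/rr).astype(np.float32),cv2.INTER_LINEAR)
if __name__=="__main__":
    for k in pos:
        im=rect(k,.071); out=[]
        for nm,z,rng in(("hub",.071,(14,24)),("boss",.04,(44,52))):
            c=cv2.HoughCircles(cv2.medianBlur(rect(k,z),3),cv2.HOUGH_GRADIENT,1,200,param1=80,param2=8,minRadius=rng[0],maxRadius=rng[1])
            out.append((nm,(c[0,0]*.5).round(1).tolist() if c is not None else None))
        print(k,out)
E
python3 - > extra.txt <<'E'
E
python3 -c "
from seg import *
prof('k8');s=monitor.read_state()['tool_pos'];open('extra.txt','w').write('k8 %f %f %f\n'%tuple(s))"; python3 an.py
```

```text
k8 t 17.7 pos [ 0.553  -0.0195  0.0473] F [ 4.4   0.01 -0.35] T [-0.1   -0.869  0.064] w 0.181
k8 [106, 118, 121, 120, 120, 120, 120, 120, 120, 125, 147, 172, 189, 193, 190, 175, 150, 135, 130, 120, 103, 92, 87, 80, 72, 70, 69, 70, 93, 130, 146, 128, 100, 90, 89, 96, 127, 168, 189, 192]
0.0445 2.725
k0 [('hub', [40.20000076293945, 39.20000076293945, 11.199999809265137]), ('boss', [39.79999923706055, 39.79999923706055, 24.0])]
k1 [('hub', [41.79999923706055, 39.20000076293945, 11.699999809265137]), ('boss', [38.20000076293945, 40.20000076293945, 25.700000762939453])]
k2 [('hub', [39.79999923706055, 37.79999923706055, 10.600000381469727]), ('boss', [40.20000076293945, 38.20000076293945, 23.5])]
k3 [('hub', [29.200000762939453, 60.79999923706055, 11.199999809265137]), ('boss', [37.20000076293945, 41.20000076293945, 22.399999618530273])]
k4 [('hub', [31.799999237060547, 58.20000076293945, 11.699999809265137]), ('boss', [36.79999923706055, 41.79999923706055, 22.399999618530273])]
k5 [('hub', [31.799999237060547, 60.20000076293945, 10.600000381469727]), ('boss', [39.20000076293945, 37.79999923706055, 24.0])]
k6 [('hub', [32.20000076293945, 53.79999923706055, 11.699999809265137]), ('boss', [38.79999923706055, 39.79999923706055, 22.299999237060547])]
k8 [('hub', [41.79999923706055, 70.80000305175781, 8.399999618530273]), ('boss', [29.799999237060547, 48.79999923706055, 25.200000762939453])]
```

The profile at k8 is unobstructed. The hub top edge is at row 10.3, against 8.1 at k4, so it is about 5 mm lower. The expected change is 4.8 mm, so the bolt has dropped, somewhere between angle 1.5 and 2.4. Taking 1.95 ± 0.46 as the drop angle (the tolerance is ± 1.25), the end angle is 1.95 − 2π = −4.33. Now turning forward.

```bash
cat > fwd.py <<'E'
from seg import *
C=np.array([.594,-.038]); r=.0447; yaw=.0215
Q=R.from_matrix([[0,-np.sin(yaw),np.cos(yaw)],[0,np.cos(yaw),np.sin(yaw)],[-1,0,0]]).inv()
def go(a0,a1,n):
    s=monitor.read_state()["tool_pos"]
    print(s.round(4),"ang",np.arctan2(*(s[:2]-C)[::-1]).round(3))
    print([[0]+[round(float(x),4) for x in Q.apply(np.r_[C+r*np.array([np.cos(a),np.sin(a)]),s[2]]-s)[1:]]+[0,0,0,8] for a in np.linspace(a0,a1,n+1)[1:]])
E
python3 -c "
from fwd import *
go(2.72,.72,20)"
```

```text
[ 0.5528 -0.02    0.0472] ang 2.73
[[0, 0.0042, 0.0026, 0, 0, 0, 8], [0, 0.0079, 0.0051, 0, 0, 0, 8], [0, 0.0113, 0.0079, 0, 0, 0, 8], [0, 0.0145, 0.0111, 0, 0, 0, 8], [0, 0.0173, 0.0146, 0, 0, 0, 8], [0, 0.0197, 0.0183, 0, 0, 0, 8], [0, 0.0218, 0.0223, 0, 0, 0, 8], [0, 0.0234, 0.0264, 0, 0, 0, 8], [0, 0.0247, 0.0307, 0, 0, 0, 8], [0, 0.0254, 0.0351, 0, 0, 0, 8], [0, 0.0258, 0.0396, 0, 0, 0, 8], [0, 0.0257, 0.0441, 0, 0, 0, 8], [0, 0.0251, 0.0485, 0, 0, 0, 8], [0, 0.0242, 0.0528, 0, 0, 0, 8], [0, 0.0227, 0.0571, 0, 0, 0, 8], [0, 0.0209, 0.0612, 0, 0, 0, 8], [0, 0.0187, 0.065, 0, 0, 0, 8], [0, 0.0161, 0.0687, 0, 0, 0, 8], [0, 0.0131, 0.072, 0, 0, 0, 8], [0, 0.0098, 0.0751, 0, 0, 0, 8]]
```

Emit:
{"op": "jog_arm", "data": {"rows": [[0,0.0042,0.0026,0,0,0,8],[0,0.0079,0.0051,0,0,0,8],[0,0.0113,0.0079,0,0,0,8],[0,0.0145,0.0111,0,0,0,8],[0,0.0173,0.0146,0,0,0,8],[0,0.0197,0.0183,0,0,0,8],[0,0.0218,0.0223,0,0,0,8],[0,0.0234,0.0264,0,0,0,8],[0,0.0247,0.0307,0,0,0,8],[0,0.0254,0.0351,0,0,0,8],[0,0.0258,0.0396,0,0,0,8],[0,0.0257,0.0441,0,0,0,8],[0,0.0251,0.0485,0,0,0,8],[0,0.0242,0.0528,0,0,0,8],[0,0.0227,0.0571,0,0,0,8],[0,0.0209,0.0612,0,0,0,8],[0,0.0187,0.065,0,0,0,8],[0,0.0161,0.0687,0,0,0,8],[0,0.0131,0.072,0,0,0,8],[0,0.0098,0.0751,0,0,0,8]]}}

```text
time: 19.9
tool_pos: [0.6275, -0.0081, 0.0463]
tcp_rot: [-0.023, 1.58, 0.02]
wrist_force: [-4.0, -2.9, -0.6]
width: 0.177
```

```bash
python3 -c "
from fwd import *
prof('m1');go(.72,-1.28,20)"
```

```text
m1 t 19.9 pos [ 0.6275 -0.0081  0.0463] F [-4.02 -2.92 -0.62] T [-0.302  0.538  0.013] w 0.177
m1 [120, 120, 120, 120, 121, 119, 120, 120, 121, 120, 119, 117, 113, 110, 109, 108, 104, 97, 93, 97, 97, 92, 90, 86, 77, 71, 67, 68, 72, 86, 98, 96, 93, 90, 89, 92, 100, 106, 110, 110]
0.0453 0.707
[ 0.6279 -0.0086  0.0466] ang 0.714
[[0, -0.0035, 0.0024, 0, 0, 0, 8], [0, -0.0073, 0.0047, 0, 0, 0, 8], [0, -0.0113, 0.0066, 0, 0, 0, 8], [0, -0.0155, 0.0082, 0, 0, 0, 8], [0, -0.0199, 0.0093, 0, 0, 0, 8], [0, -0.0243, 0.0099, 0, 0, 0, 8], [0, -0.0288, 0.0101, 0, 0, 0, 8], [0, -0.0332, 0.0099, 0, 0, 0, 8], [0, -0.0376, 0.0092, 0, 0, 0, 8], [0, -0.042, 0.0081, 0, 0, 0, 8], [0, -0.0462, 0.0066, 0, 0, 0, 8], [0, -0.0502, 0.0046, 0, 0, 0, 8], [0, -0.054, 0.0023, 0, 0, 0, 8], [0, -0.0575, -0.0004, 0, 0, 0, 8], [0, -0.0608, -0.0035, 0, 0, 0, 8], [0, -0.0637, -0.0068, 0, 0, 0, 8], [0, -0.0663, -0.0105, 0, 0, 0, 8], [0, -0.0686, -0.0144, 0, 0, 0, 8], [0, -0.0704, -0.0184, 0, 0, 0, 8], [0, -0.0718, -0.0227, 0, 0, 0, 8]]
```

m1 compared with k1/k2 (the same place and lighting): the hub is about 2.7 px (6 mm) lower. The drop is confirmed.

Emit:
{"op": "jog_arm", "data": {"rows": [[0,-0.0035,0.0024,0,0,0,8],[0,-0.0073,0.0047,0,0,0,8],[0,-0.0113,0.0066,0,0,0,8],[0,-0.0155,0.0082,0,0,0,8],[0,-0.0199,0.0093,0,0,0,8],[0,-0.0243,0.0099,0,0,0,8],[0,-0.0288,0.0101,0,0,0,8],[0,-0.0332,0.0099,0,0,0,8],[0,-0.0376,0.0092,0,0,0,8],[0,-0.042,0.0081,0,0,0,8],[0,-0.0462,0.0066,0,0,0,8],[0,-0.0502,0.0046,0,0,0,8],[0,-0.054,0.0023,0,0,0,8],[0,-0.0575,-0.0004,0,0,0,8],[0,-0.0608,-0.0035,0,0,0,8],[0,-0.0637,-0.0068,0,0,0,8],[0,-0.0663,-0.0105,0,0,0,8],[0,-0.0686,-0.0144,0,0,0,8],[0,-0.0704,-0.0184,0,0,0,8],[0,-0.0718,-0.0227,0,0,0,8]]}}

```text
time: 22.1
tool_pos: [0.6073, -0.0815, 0.0472]
tcp_rot: [-0.024, 1.578, 0.019]
wrist_force: [1.2, 0.1, -0.5]
width: 0.178
```

```bash
python3 -c "
from fwd import *
prof('m2');go(-1.28,-3.28,20)"
```

```text
m2 t 22.1 pos [ 0.6073 -0.0815  0.0472] F [ 1.22  0.07 -0.5 ] T [ 0.124 -0.246  0.02 ] w 0.178
m2 [114, 116, 124, 130, 135, 130, 126, 133, 142, 152, 159, 165, 172, 173, 172, 168, 159, 134, 111, 119, 139, 128, 103, 90, 85, 76, 70, 71, 92, 127, 144, 125, 98, 89, 87, 94, 126, 164, 186, 190]
0.0455 -1.28
[ 0.6065 -0.0816  0.0468] ang -1.291
[[0, -0.0002, -0.0041, 0, 0, 0, 8], [0, -0.0007, -0.0085, 0, 0, 0, 8], [0, -0.0008, -0.013, 0, 0, 0, 8], [0, -0.0004, -0.0174, 0, 0, 0, 8], [0, 0.0004, -0.0218, 0, 0, 0, 8], [0, 0.0016, -0.0261, 0, 0, 0, 8], [0, 0.0033, -0.0303, 0, 0, 0, 8], [0, 0.0053, -0.0342, 0, 0, 0, 8], [0, 0.0078, -0.038, 0, 0, 0, 8], [0, 0.0106, -0.0414, 0, 0, 0, 8], [0, 0.0137, -0.0446, 0, 0, 0, 8], [0, 0.0172, -0.0474, 0, 0, 0, 8], [0, 0.0209, -0.0499, 0, 0, 0, 8], [0, 0.0248, -0.052, 0, 0, 0, 8], [0, 0.029, -0.0537, 0, 0, 0, 8], [0, 0.0332, -0.055, 0, 0, 0, 8], [0, 0.0376, -0.0559, 0, 0, 0, 8], [0, 0.0421, -0.0563, 0, 0, 0, 8], [0, 0.0465, -0.0562, 0, 0, 0, 8], [0, 0.051, -0.0557, 0, 0, 0, 8]]
```

Emit:
{"op": "jog_arm", "data": {"rows": [[0,-0.0002,-0.0041,0,0,0,8],[0,-0.0007,-0.0085,0,0,0,8],[0,-0.0008,-0.013,0,0,0,8],[0,-0.0004,-0.0174,0,0,0,8],[0,0.0004,-0.0218,0,0,0,8],[0,0.0016,-0.0261,0,0,0,8],[0,0.0033,-0.0303,0,0,0,8],[0,0.0053,-0.0342,0,0,0,8],[0,0.0078,-0.038,0,0,0,8],[0,0.0106,-0.0414,0,0,0,8],[0,0.0137,-0.0446,0,0,0,8],[0,0.0172,-0.0474,0,0,0,8],[0,0.0209,-0.0499,0,0,0,8],[0,0.0248,-0.052,0,0,0,8],[0,0.029,-0.0537,0,0,0,8],[0,0.0332,-0.055,0,0,0,8],[0,0.0376,-0.0559,0,0,0,8],[0,0.0421,-0.0563,0,0,0,8],[0,0.0465,-0.0562,0,0,0,8],[0,0.051,-0.0557,0,0,0,8]]}}

```text
time: 24.3
tool_pos: [0.5496, -0.0315, 0.0472]
tcp_rot: [-0.024, 1.58, 0.019]
wrist_force: [-1.6, -1.3, -0.4]
width: 0.175
```

```bash
python3 -c "
from fwd import *
prof('m3');go(-3.28,-4.33,11)"
```

```text
m3 t 24.3 pos [ 0.5496 -0.0315  0.0472] F [-1.59 -1.31 -0.37] T [-0.149  0.202  0.024] w 0.175
m3 [119, 119, 120, 120, 120, 120, 120, 119, 120, 119, 119, 125, 146, 174, 190, 197, 198, 185, 154, 122, 119, 133, 123, 101, 92, 86, 76, 74, 93, 128, 146, 127, 101, 90, 89, 96, 127, 166, 188, 192]
0.0444 2.992
[ 0.5496 -0.0314  0.0471] ang 2.994
[[0, 0.0037, 0.001, 0, 0, 0, 8], [0, 0.0078, 0.0023, 0, 0, 0, 8], [0, 0.0117, 0.0039, 0, 0, 0, 8], [0, 0.0155, 0.006, 0, 0, 0, 8], [0, 0.019, 0.0083, 0, 0, 0, 8], [0, 0.0223, 0.011, 0, 0, 0, 8], [0, 0.0254, 0.014, 0, 0, 0, 8], [0, 0.0281, 0.0173, 0, 0, 0, 8], [0, 0.0305, 0.0208, 0, 0, 0, 8], [0, 0.0326, 0.0246, 0, 0, 0, 8], [0, 0.0343, 0.0285, 0, 0, 0, 8]]
```

Emit:
{"op": "jog_arm", "data": {"rows": [[0,0.0037,0.001,0,0,0,8],[0,0.0078,0.0023,0,0,0,8],[0,0.0117,0.0039,0,0,0,8],[0,0.0155,0.006,0,0,0,8],[0,0.019,0.0083,0,0,0,8],[0,0.0223,0.011,0,0,0,8],[0,0.0254,0.014,0,0,0,8],[0,0.0281,0.0173,0,0,0,8],[0,0.0305,0.0208,0,0,0,8],[0,0.0326,0.0246,0,0,0,8],[0,0.0343,0.0285,0,0,0,8],[0,0.0343,0.0285,0,0,0,8],[0,0.0343,0.0285,0,0,0,8],[0,0.0343,0.0285,0,0,0,8]]}}

```text
time: 25.9
tool_pos: [0.5779, 0.0036, 0.0472]
tcp_rot: [-0.024, 1.578, 0.019]
wrist_force: [1.3, -1.3, -1.1]
width: 0.175
```

```bash
python3 - <<'E'
from fwd import *
prof('m4')
# absolute lift by the hub top edge in the side profiles (m3 open view) vs. a model of known differences
for k in('k3','k4','k8','m2','m3','m4'):
    A=cv2.imread(f'pics/{k}_side.png',0).astype(np.float32)[176:216,297:305].mean(1)
    B=np.interp(np.arange(0,39,.05),np.arange(40),A); i=np.where(B>135)[0]; j=np.where((B<82)&(np.arange(len(B))>300))[0]
    print(k,"top edge",i[0]*.05 if len(i) else None,"hub/neck edge",j[0]*.05 if len(j) else None)
# battery/bystanders unchanged? difference of top/side images to the start away from the arm
t0=cv2.imread("pics/side0.png",0); t1=cv2.imread("pics/m4_side.png",0); D=cv2.absdiff(cv2.GaussianBlur(t0,(5,5),0),cv2.GaussianBlur(t1,(5,5),0))
for n,(u0,v0,u1,v1) in dict(jar=(145,232,190,285),case=(185,285,285,375),foot=(335,312,365,352),dish=(340,150,400,190)).items(): print(n,"changed px",int((D[v0:v1,u0:u1]>25).sum()),"of",(u1-u0)*(v1-v0))
E
```

```text
m4 t 25.9 pos [0.5779 0.0036 0.0472] F [ 1.27 -1.33 -1.07] T [-0.051 -0.295 -0.035] w 0.175
m4 [43, 44, 46, 53, 57, 58, 59, 58, 59, 59, 58, 59, 57, 62, 77, 97, 112, 116, 112, 108, 112, 122, 129, 128, 123, 113, 103, 96, 96, 104, 110, 100, 89, 86, 86, 94, 118, 144, 160, 162]
0.0445 1.94
k3 top edge 7.550000000000001 hub/neck edge 20.55
k4 top edge 7.4 hub/neck edge 20.5
k8 top edge 9.5 hub/neck edge 22.700000000000003
m2 top edge 7.25 hub/neck edge 24.400000000000002
m3 top edge 11.5 hub/neck edge 25.450000000000003
m4 top edge 36.65 hub/neck edge None
jar changed px 0 of 2385
case changed px 0 of 9000
foot changed px 0 of 1200
dish changed px 206 of 2400
```

```bash
python3 -c "
from workcell import finish_job
print(finish_job())"
```

```text
the job is handed in; nothing more can be done
None
```

I moved the battery into the dish, turned the crank bolt back until it dropped into its thread, then turned it forward one turn. I handed in at about 26 s with the fingers still holding the grip. No verdict was reported.

**Battery:** The first grasp closed on nothing. The side camera showed the fingers end about 36 mm short of the reported TCP, so I went deeper and the second grasp held. After release, the wrist camera showed the battery upright in the middle of the dish.

**Drop:** The side camera showed the hub about 6 mm lower than on the way back at nearly the same crank angle, so the bolt did drop. The view of the drop itself was partly blocked. I could only place it 1.7 to 2.65 rad back from the start, so I aimed from the middle of that range.

**One turn:** I worked out the final depth from the angle turned and could not measure it directly. It should be −6 mm, give or take about 0.45 mm, and 1.2 mm is allowed.

**Last checks:**
- **Grip:** It was still held at the 30 N setting, with an opening of 0.175 (about 15 mm on the 16 mm grip).
- **Crank angle:** It was 1.94 rad against a target of 1.95.
- **Wrist force:** It was about 2 N.
- **Bystanders:** The jar, case and footswitch showed no change in the side view.

**Disagreements:**
- An early template match suggested a drop at about 1.4 rad back. It was only the gripper's shadow, so I ignored it.
- The wrist-camera circle fit was too scattered to use.
- In the final pose the fingers hid the hub from the side camera. The last clear look, 1.05 rad earlier, fitted to within about 1 mm.

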